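# Seat the carving carrier in its notches and close the keeper

## Robot

A 6-joint arm with a two-finger parallel gripper is mounted at the origin on the work surface. World frame = base frame: x ahead of the robot, y to its left, z up, the work surface at z = 0. Lengths are in mm, angles in rad, forces in N, time in s.
With the tool pointing down it reaches from about 400 to 925 mm from the base axis. Payload 12.5 kg.
Tool frame: the origin (TCP) lies on the centre line of the jaws, within the pads' length; the fingertips stand 19 mm ahead of it and the grasp point (between the pads) is the TCP; z points along the fingers, y is the line along which they close (so a half turn about z gives the same grasp; the last joint's range is limited). The gripper opens to 95 mm and grips with 3 to 60 N. Pads are 20 mm wide; open, the fingers measure 119 mm over their backs; the gripper's body (75 mm by 180 mm) begins 59 mm behind the grasp point.
Start: joints at [-1.237, 0.491, 1.559, -0, 1.092, -0.106], TCP at [266.123, -565.529, 233.661] pointing down, gripper open.
Joint ranges: [-3.1, 3.1], [-0.84, 2.19], [0.05, 2.79], [-1.13, 4.28], [0.06, 2.93], [-2.69, 2.69]. Speed limits (rad/s): [2.22, 2.22, 2.79, 3.14, 3.14, 3.14].

## Interface

Orientations are given as [roll, pitch, yaw] about the fixed x, y, z axes, in that order (R = Rz(yaw) Ry(pitch) Rx(roll)).
In Python, from cell import state, read_camera, job_done gives the robot as it stands.
- The arm moves only by the tool arm_command, never from a script. Its argument "deltas" is a list of rows, each an object of numbers: "dx", "dy", "dz": the shift along the world's x, y, z in m; "yaw": the turn about the world's z in degrees. In form: [{"dx": .., "dy": .., "dz": .., "yaw": ..}, ...]. A call has 1 to 20 rows; each row shifts and turns the commanded pose from where the row before left it; what a row does not reach is not made up. A row lasts 1/10 s, in which the tool goes at most 50 mm and 8.59 degrees, less where a joint would pass 70% of its speed; a pose out of reach is approached as far as the arm can. A call with a gripper value outside its range is refused whole. "gripper" is the finger opening in m, from 0 to 0.0951, set as the call begins (left out, the last holds). The fingers move at their own pace and stop on an object; the grip force is fixed at half the most. Time passes only in rows, so rows that do not move let the fingers close. It gives the time, the measured TCP pose, the force, the opening and the grip force at its end, in the units of the state.
- state(): the state, without advancing time (a new reading comes with each control period).
- read_camera(name): name is "side" or "top" or "wrist"; returns a dict with "color" (420x560x3 uint8, red, green, blue), "range_z" (420x560 float32, mm along the optical axis (not along the pixel's ray), 0 where there is no reading), "fx", "fy", "cx", "cy" (pixels), "extrinsics" (4x4, takes a point from camera to world coordinates). Camera axes: x right, y up, looking along -z (the intrinsics and any distortion apply to the point x, -y, -z); pixel columns grow to the right and rows downward; lengths in mm; the calibration is good to about 2 mm. A picture is of the moment at which its call begins.
- job_done(): hands the job in; it is judged then, once.
The state is a dict: "t": time; "joints": joint angles; "qvel": joint speeds; "tau": joint torques, N m; "eef_pos": TCP position; "tcp_rot": TCP orientation; "ft_force": force on the tool from outside, world axes, zero at the start; "moment": the same for the moment, N m; "opening": opening from 0.0 (shut) to 1.0 (fully open); "grip_force": force on a finger pad.
Only numpy, scipy, OpenCV 4.12 (cv2) and the standard library are available. Lean on these libraries where they do the work, as an engineer would, in place of code of your own. Each camera call takes 0.05 s, during which the arm holds its last target. There are 200 camera calls.

## Task

Using only pushes of the fingertips and lifting nothing, slide the carrier board along its rails until you feel it drop down into its locating notches. Then push the brass keeper fully in over the board's edge to lock it, and take the hand clear. Leave the mallet, the gouge and the plane where they are.

Things in the scene. Friction and masses are not known exactly. Their poses are not given: they have to be found in the camera images.
- jig: Fixed wooden jig, 420 mm long along its y, 150 wide. Origin: centre of its underside, on the bench; z up. On a 12 mm base two pale rails run along y: 24 mm wide, centred at x = +-42 mm, tops 36 mm above the bench, a 60 mm wide open channel between them. Dark guide strips outside the rails (inner faces x = +-56.7 mm) reach 52 mm height. Rail ends are open: no end stop.
- seat (a point): Carrier's origin when dropped in: x = 0, y = +90 mm of the jig, 28 mm above the bench; axes as the jig's. The board is slid towards the jig's +y to reach it. Each rail has two dark notches, 10 mm deep: 28 mm long at y = +40 and 46 mm long at y = +140 mm; short feet and long feet drop into them together, with 3 mm play each way.
- carrier: Loose wooden board 110 (x) x 150 (y) x 18 mm with a 60 x 116 x 10 mm carved panel on top, 0.55 to 0.9 kg; axes as the jig's. Origin: its middle, level with the undersides of its 8 mm feet; board top 26, panel top 36, rosette 43 mm above it. Feet at x = +-42, y = +-50 mm. Starts on the rails, 120 to 200 mm short of the seat, origin 36 mm above the bench; it drops 8 mm at the notches.
- push_face (a point): Middle of the carrier's flat -y end face, where it is pushed towards the jig's +y. The face is 18 mm high: 44 to 62 mm above the bench while sliding, 36 to 54 mm once dropped. Below it is the open channel between the rails, floor at 12 mm. Sliding takes about 3 to 9 N; once dropped the board stops hard against the notch ends. Pushed too fast it may cross the notches.
- keeper_plate (a point): Middle of the outer face of the brass keeper's push plate, on the jig's +x side, 63 mm above the bench; at x = +132, y = +90 mm of the jig when fully out. The plate is upright, 44 mm wide (y), 30 high (48 to 78 mm above the bench), 8 thick, and is pushed towards the jig's -x. Its wooden housing (x = 67 to 97 mm, 60 mm along y, 74 high) stands between it and the board.
- keeper (a joint): Travel of the keeper in m: 0 = fully out, 0.027 = fully in at its stop, bar (28 mm wide) 16 mm over the board's edge. Starts at 0 to 0.005. Moves towards the jig's -x, takes about 2 to 4 N and stays where it is left. The bar passes 3 mm above the seated board; a board that has not dropped blocks it.
- mallet: Dark turned carver's mallet standing on its head, handle up, 220 mm tall, 86 mm across the foot; origin at the middle of its underside. Stands beyond the jig (+x side). Leave alone.
- gouge: Carving gouge lying on the bench at the robot's side of the jig (-x side): 240 mm long along its own x, pale handle (25 mm thick) to -x, steel blade to +x; origin on the underside at the front end of the handle. Leave alone.
- plane: Small steel hand plane, 160 x 52 x 70 mm, long along its own x, origin at the middle of its sole. Stands on the +x, +y side of the jig. Leave alone.
Things that resemble listed ones, but are neither listed nor needed, are in the scene too. Of the things shaped like the carrier, the wooden one is meant.

How it is judged:
By the outcome, as a careful person would: the job done as asked, in the order asked, and still so for the second after the job is handed in, with the robot touching nothing.
It also fails if it takes over 48 s, if anything falls off the work surface, if the arm or the gripper's body presses on something with over 40 N, if the wrist force passes 120 N, or if a joint passes its speed limit or range.

## Working session

There is one attempt and no reset: what is moved stays moved. The work goes in short steps, Python scripts to look and compute and a tool call to move; the robot and the scene stay as the last step left them, time stands still between calls to the robot, and variables do not carry over. Pictures are saved under pics/ and viewed, at most 10 in all, crops included, and the job is handed in when it is done.

Besides the shell and the picture viewer there is one more tool, called after ">>>" in YAML: its name, and indented under it one key for each argument. arm_command: Moves the arm, as the interface text tells. Its arguments: {"type":"object","properties":{"deltas":{"type":"array"},"gripper":{"type":"number"}},"required":["deltas"]}

```bash
mkdir -p pics; cat > h.py <<'E'
import numpy as np, cv2
from cell import state, read_camera, job_done
def pts(c):
    z=c["range_z"]; h,w=z.shape; u,v=np.meshgrid(np.arange(w),np.arange(h))
    p=np.stack([(u-c["cx"])/c["fx"]*z,-(v-c["cy"])/c["fy"]*z,-z],-1)
    E=np.array(c["extrinsics"]); P=p@E[:3,:3].T+E[:3,3]; P[z==0]=np.nan; return P
E
python3 - <<'E'
from h import *
for n in("top","side"):
    c=read_camera(n); cv2.imwrite(f"pics/{n}0.png",c["color"][...,::-1]); np.savez(f"{n}0.npz",**c)
    print(n,np.round(c["extrinsics"],3).tolist(),c["fx"],c.keys())
print(state())
E
```

```text
top [[-0.019, 0.997, -0.07, 498.351], [-1.0, -0.02, -0.004, -38.278], [-0.006, 0.07, 0.998, 1095.634], [0.0, 0.0, 0.0, 1.0]] 385.63541228801125 dict_keys(['color', 'range_z', 'fx', 'fy', 'cx', 'cy', 'extrinsics'])
side [[-0.96, 0.188, -0.207, 310.246], [-0.28, -0.613, 0.739, 875.68], [0.012, 0.767, 0.641, 889.479], [0.0, 0.0, 0.0, 1.0]] 488.2726203495817 dict_keys(['color', 'range_z', 'fx', 'fy', 'cx', 'cy', 'extrinsics'])
{'t': 0.1, 'joints': array([-1.23661140e+00,  4.91483681e-01,  1.55935058e+00, -3.65217140e-05,
        1.09170219e+00, -1.05608925e-01]), 'qvel': array([-0.00114911, -0.00091601, -0.00073356, -0.00189502,  0.00176948,
       -0.0007244 ]), 'tau': array([ 3.24608409e-03, -6.13624763e+01, -2.58603716e+01,  6.94277510e-02,
        4.69641038e-02, -6.65862331e-05]), 'eef_pos': array([ 266.04433038, -565.35003112,  233.14292891]), 'tcp_rot': array([-3.14065069e+00, -6.72754378e-05,  4.39810670e-01]), 'ft_force': array([-0.54504773, -0.32091994, -0.54155584]), 'moment': array([-0.04108039,  0.01449359,  0.00293281]), 'grip_force': 0.0, 'opening': 0.9993984568298447}
```

View pics/top0.png

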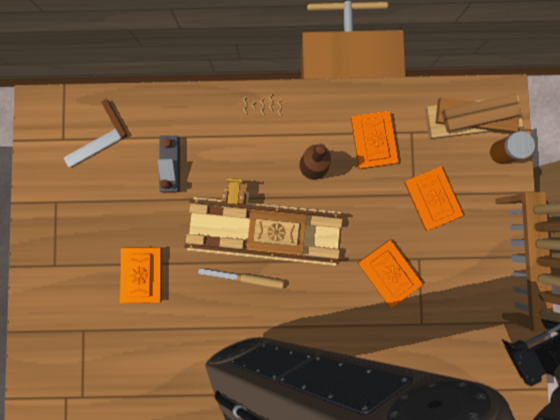

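View pics/side0.png

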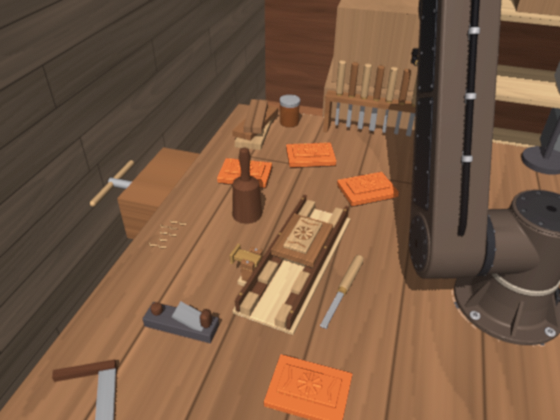

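The top view shows the jig at u 187–345, v 200–264 with its +y to image left, the wooden carrier at about (277,233), the keeper at about (236,190), the mallet at (316,160), the plane at (169,163) and the gouge at (243,278). The side view agrees. Next I measure with depth.

```bash
python3 - <<'E'
from h import *
c=dict(np.load("top0.npz")); P=pts(c); Z=P[...,2]
print("bench z",np.nanmedian(Z[300:330,60:110]))
roi=np.zeros(Z.shape,bool); roi[192:270,180:352]=True
img=cv2.resize(c["color"][165:275,170:360],None,fx=4,fy=4,interpolation=cv2.INTER_CUBIC); cv2.imwrite("pics/crop.png",img[...,::-1])
def rect(m,name):
    m=cv2.morphologyEx(m.astype(np.uint8),cv2.MORPH_OPEN,np.ones((2,2)))
    n,l,s,_=cv2.connectedComponentsWithStats(m); 
    for i in np.argsort(-s[1:,4])[:3]+1:
        q=P[l==i][:,:2].astype(np.float32); print(name,len(q),np.round(Z[l==i].mean(),1),[np.round(x,2) for x in cv2.minAreaRect(q)], s[i])
rect(roi&(Z>6),"jig"); rect(roi&(Z>57),"hi57"); rect(roi&(Z>57)&(Z<67),"board"); rect(roi&(Z>67),"panel"); rect(roi&(Z>45)&(Z<57),"strip")
k=np.zeros(Z.shape,bool); k[170:210,215:260]=True; rect(k&(Z>40),"keeper"); rect(k&(Z>65),"keeper65")
np.set_printoptions(linewidth=250)
print(np.nan_to_num(Z[172:212,222:252]).astype(int))
for n,(a,b,cc,d) in dict(mallet=(138,182,295,335),plane=(130,196,155,184),gouge=(265,290,195,290)).items():
    m=np.zeros(Z.shape,bool); m[a:b,cc:d]=True; rect(m&(Z>6),n)
E
```

```text
bench z -0.7923065498735014
jig 8295 nan [array([521.64,  19.38]), array([434.61, 178.88]), np.float64(83.2)] [ 185  193  159   73 8295]
jig 4 15.4 [array([404.52, 200.51]), array([2.76, 3.52]), np.float64(3.88)] [200 269   2   2   4]
hi57 2279 nan [array([495.04, -19.07]), array([146.37, 109.72]), np.float64(77.55)] [ 248  210   59   46 2279]
hi57 250 nan [array([586.07,  70.78]), array([0.  , 8.42]), np.float64(0.0)] [222 193  24  12 250]
board 1296 nan [array([nan, nan]), array([0., 0.]), np.float64(0.0)] [ 248  210   59   46 1296]
panel 971 nan [array([502.5 , -16.04]), array([114.48,  59.98]), np.float64(83.04)] [255 220  45  26 971]
panel 187 nan [array([598.21, 101.4 ]), array([61.22, 28.33]), np.float64(89.5)] [222 193  24  11 187]
strip 600 41.8 [array([444.91,  28.45]), array([434.74,  13.41]), np.float64(83.14)] [185 245 155  19 600]
strip 568 nan [array([568.57,  15.83]), array([439.18,  10.34]), np.float64(83.57)] [190 200 154  19 568]
keeper 621 nan [array([nan, nan]), array([0., 0.]), np.float64(0.0)] [216 179  45  32 621]
keeper65 395 nan [array([617.41,  94.  ]), array([48.85, 79.35]), np.float64(66.8)] [222 179  24  26 395]
[[-2 -1 -2 ...  1 -4  0]
 [ 1 -1 -3 ... -3 -2  0]
 [-1 -3 -2 ... -1 -1 -3]
 ...
 [26 27 38 ... 14  9 60]
 [31 35 35 ... 25 24 62]
 [23 37 33 ... 24 28 58]]
mallet 857 nan [array([ 692.31, -136.06]), array([ 57.08, 100.02]), np.float64(32.91)] [301 145  31  35 857]
plane 1193 nan [array([703.48, 286.37]), array([ 54.33, 158.97]), np.float64(88.6)] [ 159  136   22   57 1193]
gouge 616 nan [array([376.97,  87.23]), array([239.5 ,  27.94]), np.float64(80.37)] [199 269  86  21 616]
```

View pics/crop.png

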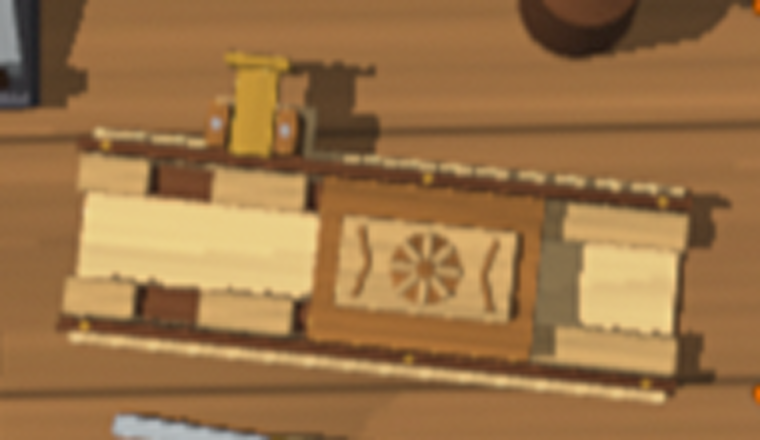

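```bash
cat >> h.py <<'E'
A=np.deg2rad(-6.8); ex=np.array([np.cos(A),np.sin(A)]); ey=np.array([-np.sin(A),np.cos(A)]); O=np.array([506.7,22.1])
def jig(P): d=P[...,:2]-O; return np.stack([d@ex,d@ey,P[...,2]],-1)
def plane(c,z):  # cast pixel rays to height z, world
    h,w=c["range_z"].shape; u,v=np.meshgrid(np.arange(w),np.arange(h)); E=np.array(c["extrinsics"])
    d=np.stack([(u-c["cx"])/c["fx"],-(v-c["cy"])/c["fy"],-np.ones((h,w))],-1)@E[:3,:3].T
    return E[:3,3]+d*((z-E[2,3])/d[...,2])[...,None]
E
python3 - <<'E'
from h import *
c=dict(np.load("top0.npz")); P=pts(c); J=jig(P); Z=J[...,2]
def ext(m,z,n):
    Q=jig(plane(c,z))[m]; a,b=np.percentile(Q[:,:2],[1,99],axis=0); print(n,m.sum(),"x",a[0].round(1),b[0].round(1),"y",a[1].round(1),b[1].round(1))
X,Y=J[...,0],J[...,1]
ext((Z>57)&(abs(X)<65)&(Y>-150)&(Y<60)&(Z<67),62,"board"); ext((Z>68)&(abs(X)<50)&(Y>-150)&(Y<60),72,"panel")
hsv=cv2.cvtColor(c["color"],cv2.COLOR_RGB2HSV)
K=(hsv[...,0]>19)&(hsv[...,0]<28)&(hsv[...,1]>150)&(X>60)&(X<150)&(abs(Y-90)<50); ext(K,78,"brass")
ext(K&(X>110),78,"brassplate"); ext((Z>65)&(X>55)&(X<108)&(abs(Y-90)<50),74,"housing")
d=(hsv[...,2]<90)
S=(Z>46)&(Z<57)&(abs(X)>50)&(abs(X)<80)&(abs(Y)<230)
ext(S&(X<0),52,"strip-");ext(S&(X>0),52,"strip+")
for s in(S&(X<0),S&(X>0)):
    Q=jig(plane(c,52))[s]; print(np.polyfit(Q[:,1],Q[:,0],1))
for y in(75,105): 
    m=(X>108)&(X<150)&(abs(Y-y)<12)&(Z>20); ext(m,78,"plate%d"%y)
E
```

```text
board 1304 x -51.4 57.0 y -108.6 39.3
panel 951 x -26.3 31.8 y -90.9 21.7
brass 241 x 67.4 129.6 y 71.4 106.2
brassplate 88 x 109.4 130.0 y 70.7 108.7
housing 281 x 67.7 106.4 y 60.5 119.6
strip- 596 x -63.8 -53.3 y -204.6 205.9
strip+ 574 x 59.3 70.0 y -204.9 205.4
[ 2.66592227e-03 -5.84909139e+01]
[2.67101848e-03 6.44857405e+01]
plate75 55 x 107.2 132.4 y 65.8 85.6
plate105 56 x 108.0 132.7 y 91.5 111.7
```

>>> arm_command:
  deltas:
    - {"dx":0.037,"dy":0.031,"yaw":8}
    - {"dx":0.037,"dy":0.031,"yaw":8}
    - {"dx":0.037,"dy":0.031,"yaw":8}
    - {"dx":0.037,"dy":0.031,"yaw":8}
    - {"dx":0.037,"dy":0.031,"yaw":8}
    - {"dx":0.037,"dy":0.031,"yaw":8}
    - {"dy":0.046,"yaw":8}
    - {"dy":0.046,"yaw":2}
    - {"dy":0.046}
    - {"dy":0.046}
    - {"dy":0.046}
    - {}
  gripper: 0

```text
$.deltas[0]: bad value
```

>>> arm_command:
  deltas:
    - {"dx":0.025,"dy":0.04,"dz":0,"yaw":8}
    - {"dx":0.025,"dy":0.04,"dz":0,"yaw":8}
    - {"dx":0.025,"dy":0.04,"dz":0,"yaw":8}
    - {"dx":0.025,"dy":0.04,"dz":0,"yaw":8}
    - {"dx":0.025,"dy":0.04,"dz":0,"yaw":8}
    - {"dx":0.025,"dy":0.04,"dz":0,"yaw":8}
    - {"dx":0.025,"dy":0.04,"dz":0,"yaw":8}
    - {"dx":0.025,"dy":0.04,"dz":0,"yaw":1.8}
    - {"dx":0.025,"dy":0.04,"dz":0,"yaw":0}
    - {"dx":0.001,"dy":0.04,"dz":0,"yaw":0}
    - {"dx":0,"dy":0.043,"dz":0,"yaw":0}
    - {"dx":0,"dy":0,"dz":0,"yaw":0}
  gripper: 0

```text
t: 1.3
eef_pos: [491.6, -118.5, 233.5]
tcp_rot: [-3.14, -0.001, 1.453]
ft_force: [1.0, -0.8, -0.7]
opening: 0.048
grip_force: 0.0
```

>>> arm_command:
  deltas:
    - {"dx":0.001,"dy":0,"dz":-0.04,"yaw":0}
    - {"dx":0,"dy":0,"dz":-0.04,"yaw":0}
    - {"dx":0,"dy":0,"dz":-0.04,"yaw":0}
    - {"dx":0,"dy":0,"dz":-0.03,"yaw":0}
    - {"dx":0,"dy":0,"dz":-0.015,"yaw":0}
    - {"dx":0,"dy":0,"dz":-0.0095,"yaw":0}
    - {"dx":0,"dy":0,"dz":0,"yaw":0}
    - {"dx":0,"dy":0,"dz":0,"yaw":0}

```text
t: 2.1
eef_pos: [493.4, -122.9, 59.7]
tcp_rot: [3.141, 0.0, 1.448]
ft_force: [0.0, 0.6, -0.7]
opening: 0.005
grip_force: 0.0
```

```bash
python3 - <<'E'
from h import *
a=read_camera("side")["color"][180:340,220:400]; b=read_camera("top")["color"][165:285,170:360]
a=cv2.resize(a,(450,400)); b=cv2.resize(b,(350,221)); o=np.zeros((400,800,3),np.uint8); o[:,:450]=a; o[:221,450:]=b
cv2.imwrite("pics/p1.png",o[...,::-1]); print(state()["eef_pos"],state()["ft_force"])
E
```

```text
[ 493.55878901 -122.80271872   60.08930196] [ 0.24764762  0.76152626 -0.27168796]
```

View pics/p1.png

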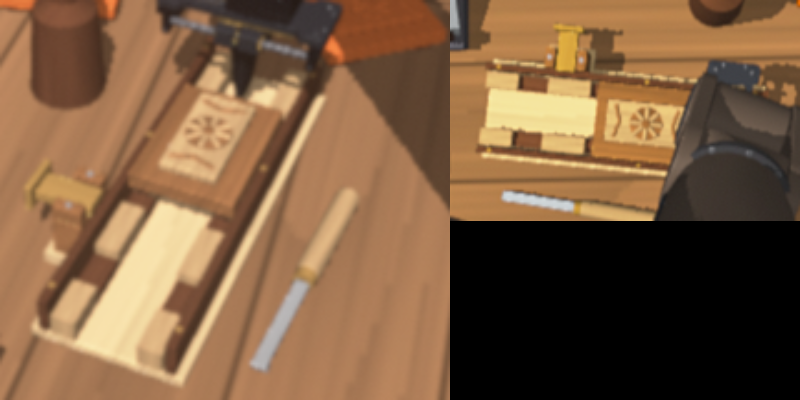

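Side view: the fingertips stand in the channel just behind the carrier's end face, centred. Now push.

>>> arm_command:
  deltas:
    - {"dx":0.0005,"dy":0.004,"dz":0,"yaw":0}
    - {"dx":0.0005,"dy":0.004,"dz":0,"yaw":0}
    - {"dx":0.0005,"dy":0.004,"dz":0,"yaw":0}
    - {"dx":0.0005,"dy":0.004,"dz":0,"yaw":0}
    - {"dx":0.0005,"dy":0.004,"dz":0,"yaw":0}
    - {"dx":0.0005,"dy":0.003,"dz":0,"yaw":0}
    - {"dx":0.0005,"dy":0.003,"dz":0,"yaw":0}
    - {"dx":0.0004,"dy":0.003,"dz":0,"yaw":0}
    - {"dx":0.0004,"dy":0.003,"dz":0,"yaw":0}
    - {"dx":0.0004,"dy":0.003,"dz":0,"yaw":0}
    - {"dx":0.0004,"dy":0.003,"dz":0,"yaw":0}
    - {"dx":0.0004,"dy":0.003,"dz":0,"yaw":0}
    - {"dx":0.0004,"dy":0.003,"dz":0,"yaw":0}
    - {"dx":0.0004,"dy":0.003,"dz":0,"yaw":0}
    - {"dx":0.0004,"dy":0.003,"dz":0,"yaw":0}

```text
t: 3.7
eef_pos: [499.8, -72.3, 59.2]
tcp_rot: [3.142, 0.0, 1.449]
ft_force: [-0.9, -4.9, -0.5]
opening: 0.005
grip_force: 2.3
```

>>> arm_command:
  deltas:
    - {"dx":0.0005,"dy":0.004,"dz":0,"yaw":0}
    - {"dx":0.0005,"dy":0.004,"dz":0,"yaw":0}
    - {"dx":0.0005,"dy":0.004,"dz":0,"yaw":0}
    - {"dx":0.0005,"dy":0.004,"dz":0,"yaw":0}
    - {"dx":0.0005,"dy":0.004,"dz":0,"yaw":0}
    - {"dx":0.0005,"dy":0.004,"dz":0,"yaw":0}
    - {"dx":0.0005,"dy":0.004,"dz":0,"yaw":0}
    - {"dx":0.0005,"dy":0.004,"dz":0,"yaw":0}
    - {"dx":0.0005,"dy":0.004,"dz":0,"yaw":0}
    - {"dx":0.0005,"dy":0.004,"dz":0,"yaw":0}
    - {"dx":0.0004,"dy":0.003,"dz":0,"yaw":0}
    - {"dx":0.0004,"dy":0.003,"dz":0,"yaw":0}
    - {"dx":0.0004,"dy":0.003,"dz":0,"yaw":0}
    - {"dx":0.0004,"dy":0.003,"dz":0,"yaw":0}
    - {"dx":0.0004,"dy":0.003,"dz":0,"yaw":0}
    - {"dx":0.0004,"dy":0.003,"dz":0,"yaw":0}
    - {"dx":0.0004,"dy":0.003,"dz":0,"yaw":0}
    - {"dx":0.0004,"dy":0.003,"dz":0,"yaw":0}
    - {"dx":0.0004,"dy":0.003,"dz":0,"yaw":0}
    - {"dx":0.0004,"dy":0.003,"dz":0,"yaw":0}

```text
t: 5.7
eef_pos: [508.8, -2.3, 59.2]
tcp_rot: [3.142, 0.0, 1.449]
ft_force: [-0.5, -4.8, 1.4]
opening: 0.003
grip_force: 2.5
```

>>> arm_command:
  deltas:
    - {"dx":0.0002,"dy":0.0015,"dz":0,"yaw":0}
    - {"dx":0.0002,"dy":0.0015,"dz":0,"yaw":0}
    - {"dx":0.0002,"dy":0.0015,"dz":0,"yaw":0}
    - {"dx":0.0002,"dy":0.0015,"dz":0,"yaw":0}
    - {"dx":0.0002,"dy":0.0015,"dz":0,"yaw":0}
    - {"dx":0.0002,"dy":0.0015,"dz":0,"yaw":0}
    - {"dx":0.0002,"dy":0.0015,"dz":0,"yaw":0}
    - {"dx":0.0002,"dy":0.0015,"dz":0,"yaw":0}
    - {"dx":0.0002,"dy":0.0015,"dz":0,"yaw":0}
    - {"dx":0.0002,"dy":0.0015,"dz":0,"yaw":0}
    - {"dx":0.0002,"dy":0.0015,"dz":0,"yaw":0}
    - {"dx":0.0002,"dy":0.0015,"dz":0,"yaw":0}

```text
t: 6.9
eef_pos: [511.2, 15.5, 59.2]
tcp_rot: [-3.142, 0.0, 1.449]
ft_force: [-1.0, -5.8, 0.8]
opening: 0.008
grip_force: 2.6
```

>>> arm_command:
  deltas:
    - {"dx":0.0001,"dy":0.001,"dz":0,"yaw":0}
    - {"dx":0.0001,"dy":0.001,"dz":0,"yaw":0}
    - {"dx":0.0001,"dy":0.001,"dz":0,"yaw":0}
    - {"dx":0.0001,"dy":0.001,"dz":0,"yaw":0}

```text
t: 7.3
eef_pos: [511.6, 19.5, 59.1]
tcp_rot: [3.142, 0.0, 1.449]
ft_force: [-0.4, -5.2, 0.6]
opening: 0.005
grip_force: 2.5
```

>>> arm_command:
  deltas:
    - {"dx":0.0001,"dy":0.001,"dz":0,"yaw":0}
    - {"dx":0.0001,"dy":0.001,"dz":0,"yaw":0}
    - {"dx":0.0001,"dy":0.001,"dz":0,"yaw":0}

```text
t: 7.6
eef_pos: [511.9, 22.6, 59.1]
tcp_rot: [-3.142, -0.0, 1.448]
ft_force: [0.3, -1.0, 0.3]
opening: 0.004
grip_force: 0.2
```

>>> arm_command:
  deltas:
    - {"dx":0.0001,"dy":0.001,"dz":0,"yaw":0}
    - {"dx":0.0001,"dy":0.001,"dz":0,"yaw":0}

```text
t: 7.8
eef_pos: [512.1, 24.5, 59.1]
tcp_rot: [-3.142, 0.0, 1.449]
ft_force: [-0.3, -4.4, -0.6]
opening: 0.002
grip_force: 2.2
```

>>> arm_command:
  deltas:
    - {"dx":0.0001,"dy":0.001,"dz":0,"yaw":0}
    - {"dx":0.0001,"dy":0.001,"dz":0,"yaw":0}

```text
t: 8.0
eef_pos: [512.2, 26.5, 59.1]
tcp_rot: [-3.141, 0.0, 1.449]
ft_force: [-0.6, -4.6, -0.4]
opening: 0.007
grip_force: 2.1
```

```bash
sed -i 's/-6.8/-6.95/; s/506.7,22.1/509.7,21.7/' h.py; python3 - <<'E'
from h import *
for n in("side","top"):
    c=read_camera(n); J=jig(pts(c)); X,Y,Z=J[...,0],J[...,1],J[...,2]
    for nm,m in dict(front=(abs(X)<28)&(Y>152)&(Y<162),xm=(X<-36)&(X>-50)&(Y>60)&(Y<150),strip=(X<-57)&(X>-63)&(abs(Y)<200)).items():
        z=Z[m]; z=z[np.isfinite(z)]; print(n,nm,len(z),np.percentile(z,[10,50,90]).round(1) if len(z) else 0)
    if n=="side": cv2.imwrite("pics/p2.png",cv2.resize(c["color"][180:340,220:400],(675,600))[...,::-1])
E
```

```text
side front 163 [11.6 52.3 56. ]
side xm 634 [ 54.1 337.  420.3]
side strip 569 [ 51.7 332.6 490.7]
top front 76 [51.1 53.7 56.3]
top xm 46 [ 52.1  55.4 436.1]
top strip 545 [ 50.6 516.8 537.6]
```

View pics/p2.png

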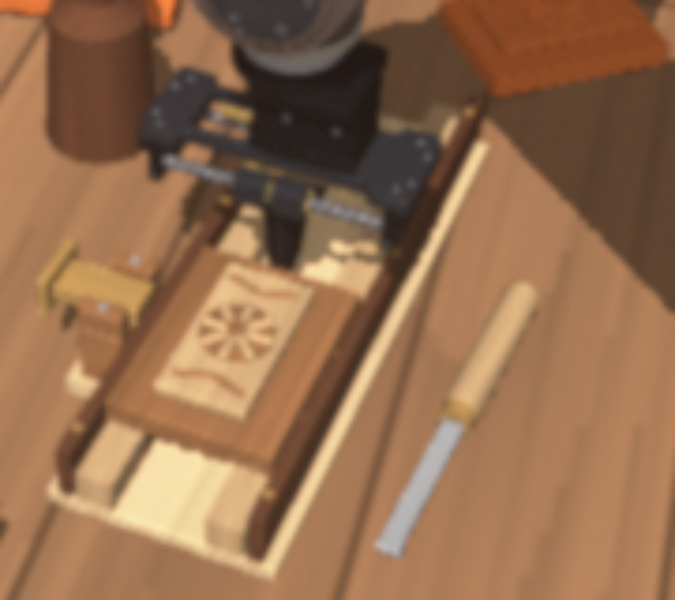

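Board top reads ~53.7 mm: it has dropped, and the side view agrees (board flush between the guides). Retreat, lift and go to the keeper.

>>> arm_command:
  deltas:
    - {"dx":-0.001,"dy":-0.01,"dz":0,"yaw":0}
    - {"dx":0,"dy":0,"dz":0.03,"yaw":0}
    - {"dx":0,"dy":0,"dz":0.03,"yaw":0}
    - {"dx":0,"dy":0,"dz":0.03,"yaw":0}
    - {"dx":0.034,"dy":0.015,"dz":0,"yaw":0}
    - {"dx":0.034,"dy":0.015,"dz":0,"yaw":0}
    - {"dx":0.034,"dy":0.015,"dz":0,"yaw":0}
    - {"dx":0.034,"dy":0.015,"dz":0,"yaw":0}
    - {"dx":0.032,"dy":0.015,"dz":0,"yaw":0}
    - {"dx":0,"dy":0,"dz":0,"yaw":0}
    - {"dx":0,"dy":0,"dz":0,"yaw":0}

```text
t: 9.2
eef_pos: [679.0, 91.3, 148.4]
tcp_rot: [-3.14, -0.0, 1.449]
ft_force: [-0.2, 0.1, 1.0]
opening: 0.001
grip_force: 0.0
```

```bash
python3 - <<'E'
from h import *
s=state(); print(jig(s["eef_pos"]),s["ft_force"])
c=read_camera("side"); J=jig(pts(c)); X,Y,Z=J[...,0],J[...,1],J[...,2]
for nm,m in dict(front=(abs(X)<28)&(Y>152)&(Y<162),back=(abs(X)<28)&(Y>18)&(Y<28),left=(X<-34)&(X>-50)&(Y>20)&(Y<160)).items():
    m&=(Z<70)&(Z>45); print(nm,m.sum(),np.median(Z[m]))
hsv=cv2.cvtColor(c["color"],cv2.COLOR_RGB2HSV)
K=(hsv[...,0]>19)&(hsv[...,0]<28)&(hsv[...,1]>130)&(X>60)&(X<150)&(abs(Y-90)<40)
print(K.sum(),np.percentile(J[K],[2,50,98],axis=0).round(1))
cv2.imwrite("pics/p3.png",cv2.resize(c["color"][180:340,200:380],(675,600))[...,::-1])
E
```

```text
[159.65389159  89.5937449  148.41340961] [-0.20869277  0.14859341  1.02891158]
front 87 54.7555320306559
back 47 54.300975345905385
left 302 54.6568624270264Traceback (most recent call last):
  File "<stdin>", line 8, in <module>
    return _quantile_unchecked(
        a, q, axis, out, overwrite_input, method, keepdims, weights)
    return _ureduce(a,
                    func=_quantile_ureduce_func,
    ...<5 lines>...
                    overwrite_input=overwrite_input,
                    method=method)
    r = func(a, **kwargs)
    result = _quantile(arr,
                       quantiles=q,
    ...<2 lines>...
                       out=out,
                       weights=wgt)
    slices_having_nans = np.isnan(arr[-1, ...])
                                  ~~~^^^^^^^^^
IndexError: index -1 is out of bounds for axis 0 with size 0
```

Board is level at ~54.5 mm at both ends, so it is seated. Descend outside the plate and push it in.

>>> arm_command:
  deltas:
    - {"dx":0,"dy":0,"dz":-0.03,"yaw":0}
    - {"dx":0,"dy":0,"dz":-0.03,"yaw":0}
    - {"dx":0,"dy":0,"dz":-0.018,"yaw":0}
    - {"dx":0,"dy":0,"dz":0,"yaw":0}
    - {"dx":-0.004,"dy":0.0005,"dz":0,"yaw":0}
    - {"dx":-0.004,"dy":0.0005,"dz":0,"yaw":0}
    - {"dx":-0.003,"dy":0.0004,"dz":0,"yaw":0}
    - {"dx":-0.003,"dy":0.0004,"dz":0,"yaw":0}
    - {"dx":-0.003,"dy":0.0004,"dz":0,"yaw":0}
    - {"dx":-0.003,"dy":0.0004,"dz":0,"yaw":0}
    - {"dx":-0.003,"dy":0.0004,"dz":0,"yaw":0}
    - {"dx":-0.003,"dy":0.0004,"dz":0,"yaw":0}

```text
t: 10.45
eef_pos: [653.5, 94.9, 71.3]
tcp_rot: [3.14, -0.0, 1.449]
ft_force: [2.9, 0.3, -0.2]
opening: 0.004
grip_force: 1.1
```

>>> arm_command:
  deltas:
    - {"dx":-0.002,"dy":0.0002,"dz":0,"yaw":0}
    - {"dx":-0.002,"dy":0.0002,"dz":0,"yaw":0}
    - {"dx":-0.002,"dy":0.0003,"dz":0,"yaw":0}
    - {"dx":-0.002,"dy":0.0002,"dz":0,"yaw":0}

```text
t: 10.85
eef_pos: [645.3, 95.8, 71.2]
tcp_rot: [3.141, -0.0, 1.449]
ft_force: [2.5, 0.4, 0.8]
opening: 0.004
grip_force: 1.1
```

>>> arm_command:
  deltas:
    - {"dx":-0.0015,"dy":0.0002,"dz":0,"yaw":0}
    - {"dx":-0.0015,"dy":0.0002,"dz":0,"yaw":0}
    - {"dx":-0.0015,"dy":0.0002,"dz":0,"yaw":0}
    - {"dx":-0.0015,"dy":0.0002,"dz":0,"yaw":0}

```text
t: 11.25
eef_pos: [639.3, 96.5, 71.2]
tcp_rot: [3.141, 0.0, 1.449]
ft_force: [1.7, 0.2, 1.9]
opening: 0.007
grip_force: 1.1
```

>>> arm_command:
  deltas:
    - {"dx":-0.001,"dy":0.0001,"dz":0,"yaw":0}
    - {"dx":-0.001,"dy":0.0001,"dz":0,"yaw":0}

```text
t: 11.45
eef_pos: [637.3, 96.8, 71.2]
tcp_rot: [3.141, -0.0, 1.449]
ft_force: [1.6, 0.8, 1.6]
opening: 0.005
grip_force: 1.1
```

>>> arm_command:
  deltas:
    - {"dx":-0.001,"dy":0.0001,"dz":0,"yaw":0}
    - {"dx":0,"dy":0,"dz":0,"yaw":0}

```text
t: 11.65
eef_pos: [636.2, 96.9, 71.2]
tcp_rot: [-3.141, 0.0, 1.449]
ft_force: [1.1, -0.1, 0.9]
opening: 0.004
grip_force: 0.8
```

>>> arm_command:
  deltas:
    - {"dx":-0.001,"dy":0.0001,"dz":0,"yaw":0}

```text
t: 11.75
eef_pos: [635.4, 97.0, 71.1]
tcp_rot: [3.141, -0.0, 1.449]
ft_force: [2.0, 0.3, 1.5]
opening: 0.005
grip_force: 1.1
```

>>> arm_command:
  deltas:
    - {"dx":-0.001,"dy":0.0001,"dz":0,"yaw":0}

```text
t: 11.85
eef_pos: [634.3, 97.1, 71.2]
tcp_rot: [3.141, -0.0, 1.449]
ft_force: [2.0, 0.9, 1.7]
opening: 0.007
grip_force: 1.1
```

>>> arm_command:
  deltas:
    - {"dx":-0.001,"dy":0.0001,"dz":0,"yaw":0}

```text
t: 11.95
eef_pos: [633.3, 97.2, 71.2]
tcp_rot: [3.141, -0.0, 1.449]
ft_force: [2.5, 0.3, 1.9]
opening: 0.005
grip_force: 1.1
```

>>> arm_command:
  deltas:
    - {"dx":-0.001,"dy":0.0001,"dz":0,"yaw":0}

```text
t: 12.05
eef_pos: [632.3, 97.3, 71.2]
tcp_rot: [3.141, -0.0, 1.449]
ft_force: [2.7, 0.7, 0.9]
opening: 0.006
grip_force: 1.1
```

>>> arm_command:
  deltas:
    - {"dx":-0.001,"dy":0.0001,"dz":0,"yaw":0}

```text
t: 12.15
eef_pos: [631.9, 97.4, 71.3]
tcp_rot: [3.14, -0.0, 1.449]
ft_force: [8.7, 0.1, -1.2]
opening: 0.006
grip_force: 4.1
```

```bash
python3 - <<'E'
from h import *
s=state(); print(jig(s["eef_pos"]),s["ft_force"])
c=read_camera("side")
cv2.imwrite("pics/p4.png",cv2.resize(c["color"][180:340,200:380],(675,600))[...,::-1])
E
```

```text
[112.18627096  89.9377083   71.26370356] [ 8.65684106  0.05472155 -1.2152382 ]
```

View pics/p4.png

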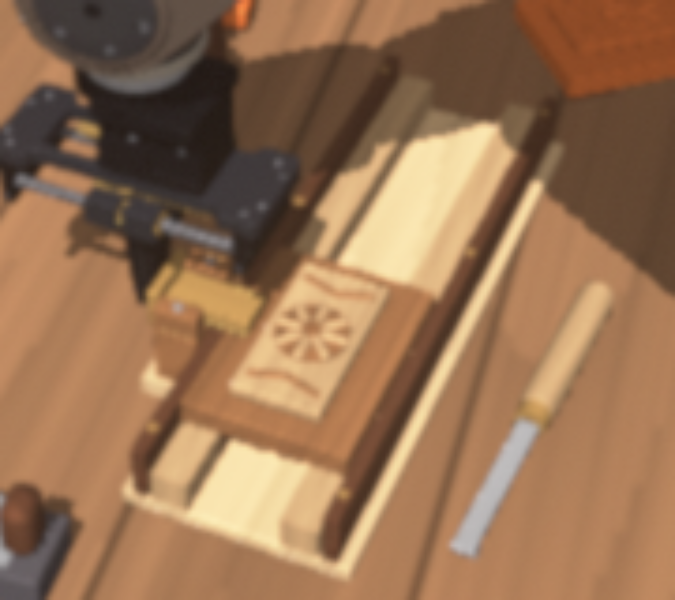

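The bar reaches over the board's edge and the force jumps at the stop. One more firm press, then clear.

>>> arm_command:
  deltas:
    - {"dx":-0.001,"dy":0.0001,"dz":0,"yaw":0}
    - {"dx":0,"dy":0,"dz":0,"yaw":0}

```text
t: 12.4
eef_pos: [631.9, 97.4, 71.3]
tcp_rot: [3.137, -0.001, 1.449]
ft_force: [10.4, 0.7, -3.8]
opening: 0.003
grip_force: 4.8
```

>>> arm_command:
  deltas:
    - {"dx":0.01,"dy":-0.001,"dz":0,"yaw":0}
    - {"dx":0.015,"dy":-0.002,"dz":0,"yaw":0}
    - {"dx":0,"dy":0,"dz":0.03,"yaw":0}
    - {"dx":0,"dy":0,"dz":0.04,"yaw":0}
    - {"dx":0,"dy":0,"dz":0.04,"yaw":0}
    - {"dx":0,"dy":0,"dz":0.04,"yaw":0}
    - {"dx":0,"dy":0,"dz":0,"yaw":0}
    - {"dx":0,"dy":0,"dz":0,"yaw":0}

```text
t: 13.2
eef_pos: [655.2, 94.3, 221.5]
tcp_rot: [3.141, 0.0, 1.449]
ft_force: [-0.2, 0.2, -0.4]
opening: 0.006
grip_force: 0.0
```

```bash
python3 - <<'E'
from h import *
c=read_camera("side"); J=jig(pts(c)); X,Y,Z=J[...,0],J[...,1],J[...,2]
for nm,m in dict(front=(abs(X)<28)&(Y>152)&(Y<162),back=(abs(X)<28)&(Y>18)&(Y<28)).items():
    m&=(Z<70)&(Z>45); print(nm,m.sum(),np.median(Z[m]))
m=(Z>60)&(Z<85)&(abs(Y-90)<10)&(X>33)&(X<140); print("keeper x",np.percentile(X[m],[1,99]).round(1))
cv2.imwrite("pics/p5.png",cv2.resize(c["color"][180:340,200:380],(675,600))[...,::-1])
E
```

```text
front 90 54.55737511338913
back 48 55.00182811501094
keeper x [ 37.2 102.3]
```

View pics/p5.png

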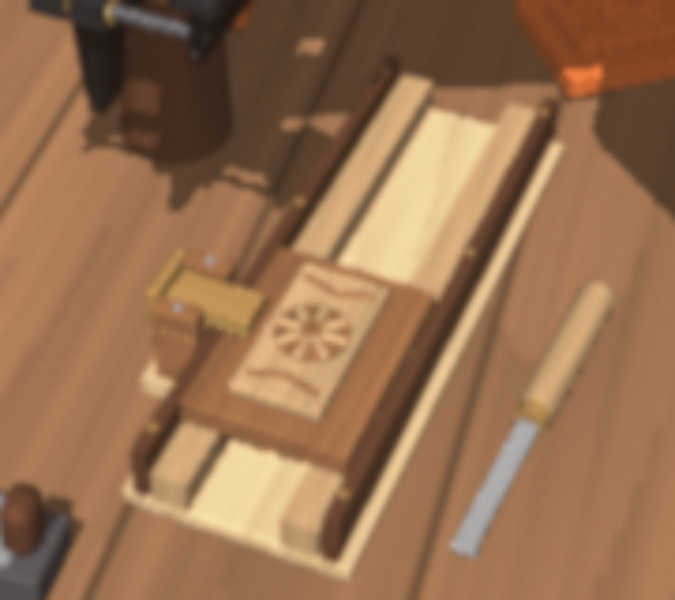

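The keeper is in over the seated board (tip at x≈38 mm, outer face ≈103–105 mm), and the hand is clear.

```bash
python3 -c "from cell import job_done; print(job_done())"
```

```text
the job is handed in; nothing more can be done
None
```

The carrier board has dropped into its notches, the keeper is pushed in to its stop over the board's edge, and the job is handed in with the hand clear, after about 13 s of the 48 s allowed; the mallet, gouge and plane were not touched.

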